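Turn over the sign-out tag of the empty dish holder

TASK

Three dish holders stand in a row on the mat, and one is empty because its dish is on the microscope. With a fingertip, push that empty holder's tag up by its free edge and turn it right over its hinge until it lies flat on the holder's deck, so that its ring side shows. Do not shove or lift any holder, and leave the other two tags, the dishes and the things beside the mat as they are.

Things in the scene. Friction and masses are not known exactly. Their poses are not given: they have to be found in the camera images.
- mat: Black rubber mat, 240 x 400 x 3 mm, fixed flat on the table under the row of holders. Origin: centre of its underside.
- empty_holder: The dish holder that stands EMPTY, the one to work on (left, middle or right in the row). Grey steel bridge, 145 (x) x 92 mm (y), 0.5 to 0.8 kg, loose on the mat. Deck 6 mm thick, its top 56 mm above the origin; open below, between side cheeks. Origin: centre of its underside; z up; its -x edge is the front, roughly facing away from the robot, over which the tag juts out.
- empty_holder_hinge (a point): Middle of the hinge axis of the empty holder's tag, at x -62 mm, z 59 mm from the holder's origin, 10 mm behind its front edge. Same axes as the holder: the hinge runs along y, between two lugs (6 mm thick, at y +-35 mm, rising 7 mm above the hinge axis).
- empty_holder_seat (a point): Centre of the empty dish seat on the rear half of the deck, at x +37 mm, z 56 mm from the holder's origin; a locating ring 69 mm across and 4 mm high surrounds it.
- tag_0 (a joint): Angle of the empty holder's tag (rad), start 0 to 0.15. 0: juts out level in front of the holder, away from the robot, spot side (solid disc) up; pi/2: upright; pi: turned right over, flat on the deck's front half, ring side (open ring) up. Stops at 0 and pi. Light hinge friction (0.014 Nm, 0.3 N at the free edge): the tag stays at any angle it is left at and does not fall.
- tag_0_edge (a point): Middle of the free edge of the empty holder's tag, 62 mm from the hinge axis, moving with it. The tag: stiff white plastic plate, 60 mm wide along the hinge, 4 mm thick, centred on the hinge axis, reaching 6 to 62 mm from it, 22 g. Level at 0 its underside is 60 mm above the table, with free space below it, 50 mm deep, in front of the holder.
- holder_1: Another holder, identical in shape, with dish_1 in its seat; leave it where it is. Its origin and axes are as for the empty holder.
- tag_1 (a joint): Angle of holder_1's tag (rad), as for tag_0; at 0 to 0.15, leave it so.
- holder_2: Another holder, identical in shape, with dish_2 in its seat; leave it where it is.
- tag_2 (a joint): Angle of holder_2's tag (rad), as for tag_0; at 0 to 0.15, leave it so.
- dish_1: Closed culture dish of milky clear plastic, 60 mm across, 15 mm high, 30 g, loose in holder_1's seat. Origin: centre of its underside.
- dish_2: The same, in holder_2's seat.
- slide_box: Blue plastic slide box, 87 x 102 x 35 mm, loose on the table to the left of the mat. Origin: centre of its underside.
- loupe: Black stand magnifier, 38 mm across, 34 mm high, loose on the table to the right of the mat. Origin: centre of its underside.
Not all that is in view belongs to the job. What is shaped like the empty_holder but turquoise is not meant.

How it is judged:
By the outcome, as a careful person would: the job done as asked, in the order asked, and still so for the second after the job is handed in, with the robot touching nothing.
It also fails if it takes over 45 s, if anything falls off the work surface, if the arm or the gripper's body presses on something with over 40 N, if the wrist force passes 120 N, or if a joint passes its speed limit or range.

ROBOT

A 6-joint arm with a two-finger parallel gripper is mounted at the origin on the work surface. World frame = base frame: x ahead of the robot, y to its left, z up, the work surface at z = 0. Lengths are in m, angles in rad, forces in N, time in s.
With the tool pointing down it reaches from about 0.3 to 0.775 m from the base axis. Payload 14.6 kg.
Tool frame: the origin (TCP) lies at the very end of the fingers, on their centre line; the grasp point (between the pads) lies 19 mm behind it (pinch_z is the distance from the TCP to the grasp point, in m); z points along the fingers, y is the direction in which the jaws open and shut (so a half turn about z gives the same grasp; the last joint's range is limited). The gripper opens to 94 mm and grips with 3 to 60 N. Pads are 16 mm wide; open, the fingers measure 119 mm over their backs; the gripper's body (75 mm by 177 mm) begins 78 mm behind the grasp point.
Start: joints at [-1.287, 0.3, 1.521, -0, 1.321, -0.067], TCP at [0.189, -0.516, 0.205] pointing down, gripper open.
Joint ranges: [-3.03, 3.03], [-0.79, 2.21], [0.23, 2.52], [-1.04, 4.18], [0, 3.07], [-2.55, 2.55]. Speed limits (rad/s): [2.22, 2.22, 2.57, 3.14, 3.14, 3.14].

INTERFACE

Orientations are given as [roll, pitch, yaw] about the fixed x, y, z axes, in that order (R = Rz(yaw) Ry(pitch) Rx(roll)).
In Python, from station import get_obs, camera, hand_in, pinch_z gives the robot as it stands.
- The arm moves only by the tool servo_tool, never from a script. Its argument "moves" is a list that holds one entry, the list of rows, each a list of 7 numbers: the turn, a rotation vector about the tool's x, y, z normalised to -1 to 1, where 1 is pi/2 rad, then the shift along the tool's x, y, z normalised to -1 to 1, where 1 is 500 mm, then the closure, from 0 (fully open) to 1 (shut). In form: [[[rx, ry, rz, x, y, z, hand], ...]]. A call has 1 to 12 rows; each row is the pose to reach, as a shift and turn from the pose measured when the call began, along the tool's axes at that moment; what a row does not reach only later rows make up. A row lasts 1/12 s, in which the tool goes at most 41.7 mm and 7.16 degrees, less where a joint would pass 70% of its speed; a pose out of reach is approached as far as the arm can. A call with a number of a shift or a turn outside -1 to 1 is refused whole. A call with a gripper value outside its range is refused whole. The fingers move at their own pace and stop on an object; "squeeze" is the grip in N (left out, the last holds). Time passes only in rows, so rows that repeat a pose let the fingers close. It gives the time, the measured TCP pose, the force and the opening at its end, in the units of the state.
- get_obs(): the state, without advancing time (a new reading comes with each control period).
- camera(name): name is "scene" or "top"; returns a dict with "color" (400x640x3 uint8, red, green, blue), "intrinsics" (3x3 intrinsics, pixels), "rvec" (rotation vector, rad) and "tvec" (3), from world to camera coordinates, as OpenCV has them. Camera axes: x right, y down, z forward; pixel columns grow to the right and rows downward; lengths in m; the calibration is good to about 2 mm. A picture is of the moment at which its call begins. There is no depth.
- hand_in(): hands the job in, once; it reports no verdict.
The state is a dict: "time_s": time; "qpos": joint angles; "joint_vel": joint speeds; "tau": joint torques, N m; "ee_pos": TCP position; "eef_rot": TCP orientation; "force": force on the tool from outside, world axes, zero at the start; "moment": the same for the moment, N m; "grip_width": finger opening in m.
Only numpy, scipy, OpenCV 4.12 (cv2) and the standard library are available. Lean on these libraries where they do the work, as an engineer would, in place of code of your own. Each camera call takes 0.05 s, during which the arm holds its last target.

## Working session

There is one attempt and no reset: what is moved stays moved. The work goes in short steps, Python scripts to look and compute and a tool call to move; the robot and the scene stay as the last step left them, time stands still between calls to the robot, and variables do not carry over. Pictures are saved under pics/ and viewed, and the job is handed in when it is done.

Besides the shell and the picture viewer there is one more tool, called after "Emit:" by a JSON object that holds its "api" and its "payload". servo_tool: Moves the arm, as the interface text tells. Scaled input: -1 to 1 covers 500 mm each way for a shift and pi/2 rad each way for a turn. Its arguments: {"type":"object","properties":{"moves":{"type":"array"},"squeeze":{"type":"number"}},"required":["moves"]}

```bash
mkdir -p pics; ls
python3 - <<'E'
from station import get_obs,camera,pinch_z
import cv2
print(get_obs(),pinch_z)
for n in("scene","top"):
    c=camera(n);cv2.imwrite(f"pics/{n}0.png",c["color"][:,:,::-1]);print(c["intrinsics"],c["rvec"],c["tvec"])
E
```

```text
pics
{'time_s': 0.0, 'qpos': array([-1.28661507e+00,  3.00451345e-01,  1.52161371e+00, -2.96038721e-06,
        1.32069623e+00, -6.66012063e-02]), 'joint_vel': array([ 0.00072454, -0.00034836, -0.00242394,  0.00042413, -0.000137  ,
        0.00107667]), 'tau': array([-2.98455932e-03, -5.31811988e+01, -3.52745640e+01,  7.07150088e-02,
        2.43874040e-02, -8.84358724e-05]), 'ee_pos': array([ 0.18891645, -0.51624363,  0.20488336]), 'eef_rot': array([-3.14042642e+00, -7.49140566e-05,  3.50783151e-01]), 'force': array([0.18372677, 0.18838433, 0.37285956]), 'moment': array([-0.01060924, -0.02320856, -0.00066944]), 'grip_width': 0.09447272845410666} 0.0188
[[374.0891372    0.         319.91487161]
 [  0.         374.0891372  202.58158938]
 [  0.           0.           1.        ]] [ 1.87231321  1.49604034 -0.70367107] [-0.18777565 -0.2739622   1.45061787]
[[398.60481561   0.         323.90976993]
 [  0.         398.60481561 198.77194587]
 [  0.           0.           1.        ]] [ 2.17962348 -2.13860041  0.13288675] [0.07111228 0.57363708 1.10216659]
```

View pics/scene0.png

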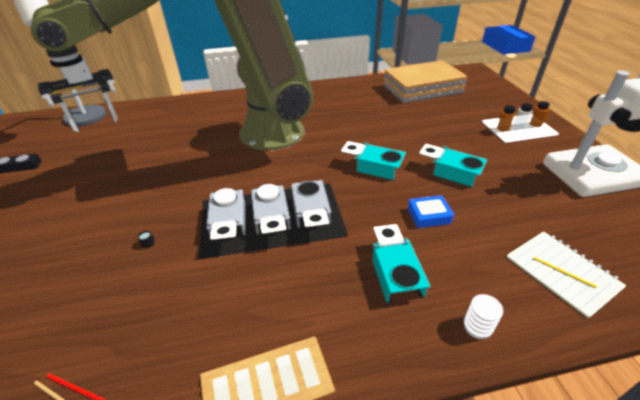

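View pics/top0.png

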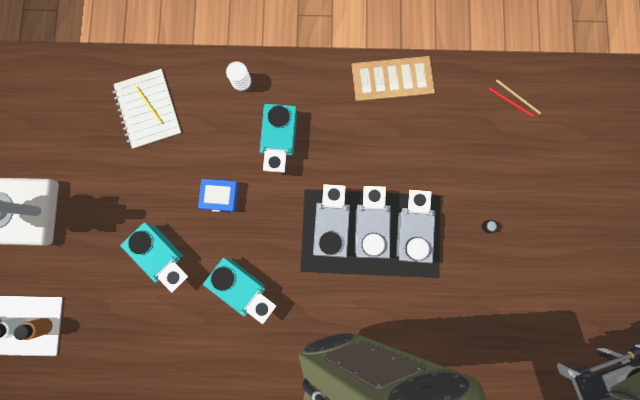

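```bash
cat > h.py <<'E'
import numpy as np,cv2
from station import get_obs,camera
def ray(c,uv,z):
    R=cv2.Rodrigues(np.array(c["rvec"],float))[0];t=np.array(c["tvec"],float).ravel()
    d=R.T@np.linalg.inv(c["intrinsics"])@np.array([uv[0],uv[1],1.]);o=-R.T@t
    return o+d*(z-o[2])/d[2]
def proj(c,p):
    return cv2.projectPoints(np.array(p,float).reshape(-1,3),np.array(c["rvec"],float),np.array(c["tvec"],float),c["intrinsics"],None)[0].reshape(-1,2)
E
python3 - <<'E'
from h import *
c=camera("top");im=c["color"]
hsv=cv2.cvtColor(im,cv2.COLOR_RGB2HSV)
m=((hsv[:,:,2]>215)&(hsv[:,:,1]<40)).astype(np.uint8); m[:180]=0;m[215:]=0;m[:,:310]=0;m[:,445:]=0
cs,_=cv2.findContours(m,cv2.RETR_EXTERNAL,cv2.CHAIN_APPROX_NONE)
for k in cs:
    if cv2.contourArea(k)<100: continue
    r=cv2.minAreaRect(k);b=cv2.boxPoints(r);print(r,[ray(c,q,.064).round(4).tolist() for q in b],ray(c,r[0],.064))
crop=im[175:285,295:450];cv2.imwrite("pics/c1.png",cv2.resize(crop,None,fx=5,fy=5,interpolation=cv2.INTER_CUBIC)[:,:,::-1])
s=camera("scene");cv2.imwrite("pics/c2.png",cv2.resize(s["color"][165:260,190:355],None,fx=4.8,fy=4.8,interpolation=cv2.INTER_CUBIC)[:,:,::-1])
E
```

```text
((419.18017578125, 201.47715759277344), (21.944091796875, 22.870302200317383), 4.085616588592529) [[0.5359, -0.1499, 0.064], [0.5998, -0.1549, 0.064], [0.5966, -0.2159, 0.064], [0.5327, -0.2105, 0.064]] [ 0.56611545 -0.18276776  0.064     ]
((374.0, 197.0), (22.0, 22.0), 90.0) [[0.6066, -0.0264, 0.064], [0.6078, -0.0878, 0.064], [0.5461, -0.0878, 0.064], [0.5449, -0.0268, 0.064]] [ 0.57624918 -0.05719065  0.064     ]
((333.3215637207031, 195.71231079101562), (21.79971694946289, 22.576297760009766), 3.1798300743103027) [[0.5473, 0.0874, 0.064], [0.6106, 0.0852, 0.064], [0.6083, 0.0243, 0.064], [0.545, 0.027, 0.064]] [0.57769175 0.05598722 0.064     ]
```

View pics/c1.png

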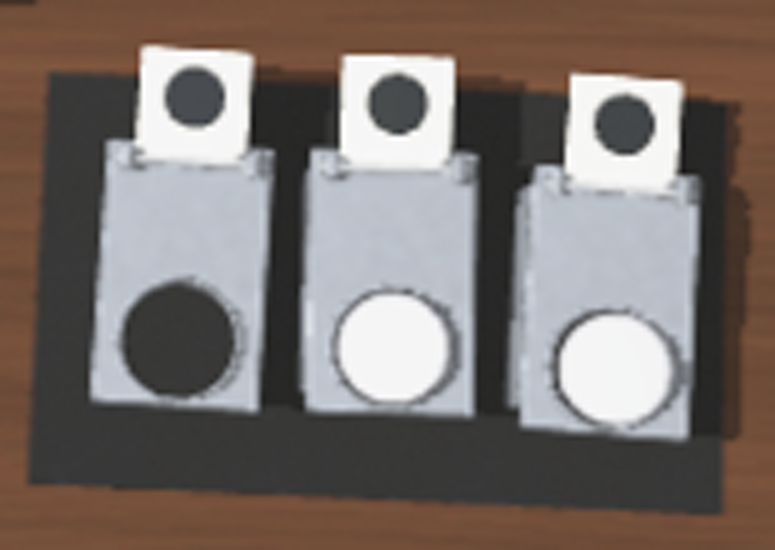

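View pics/c2.png

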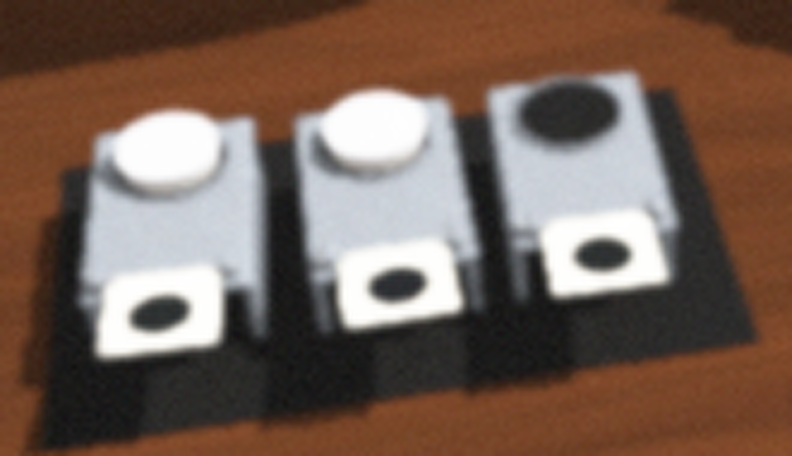

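```bash
cat >> h.py <<'E'
from scipy.spatial.transform import Rotation as Ro
def row(pos,yaw,tilt,hand=1):
    o=get_obs();R0=Ro.from_euler('xyz',o["eef_rot"])
    Rt=Ro.from_euler('xyz',[np.pi,0,yaw])*Ro.from_rotvec([0,-tilt,0])
    d=R0.inv().apply(np.array(pos)-o["ee_pos"])/.5
    r=(R0.inv()*Rt).as_rotvec()/(np.pi/2)
    return np.r_[r,d,hand].round(3).tolist()
def st():
    o=get_obs();R=Ro.from_euler('xyz',o["eef_rot"]).as_matrix()
    print("t%.2f"%o["time_s"],"p",o["ee_pos"].round(4),"z",R[:,2].round(3),"x",R[:,0].round(3),"F",np.round(o["force"],2),"w",round(o["grip_width"],4),"q",o["qpos"].round(3))
E
python3 - <<'E'
from h import *
c=camera("top")
# seat centre & hinge
hsv=cv2.cvtColor(c["color"],cv2.COLOR_RGB2HSV)
m=(hsv[:,:,2]<75).astype(np.uint8);m[:226]=0;m[258:]=0;m[:,:316]=0;m[:,344:]=0
cs,_=cv2.findContours(m,cv2.RETR_EXTERNAL,cv2.CHAIN_APPROX_NONE)
for k in cs:
    if cv2.contourArea(k)>100: print(cv2.minEnclosingCircle(k),cv2.contourArea(k)); u=cv2.minEnclosingCircle(k)[0];S=ray(c,u,.059);print("seat",S)
print(row([.66,.055,.22],-.037,0),row([.66,.055,.22],-.037,.5));st()
E
```

```text
((330.0975646972656, 242.80487060546875), 11.00669002532959) 344.0
seat [0.44739178 0.06265637 0.059     ]
[-0.0, 0.0, 0.247, 1.277, -0.749, -0.029, 1.0] [0.061, -0.314, 0.242, 1.277, -0.749, -0.029, 1.0]
t0.25 p [ 0.189  -0.5164  0.2052] z [-0.  0. -1.] x [0.939 0.344 0.   ] F [0.53 0.73 0.41] w 0.094 q [-1.287  0.3    1.521 -0.     1.321 -0.067]
```

Emit:
{"api": "servo_tool", "payload": {"moves": [[[0,0,0.25,0.65,-0.38,-0.05,1],[0,0,0.25,0.65,-0.38,-0.05,1],[0,0,0.25,0.65,-0.38,-0.05,1],[0,0,0.25,0.65,-0.38,-0.05,1],[0,0,0.25,0.65,-0.38,-0.05,1],[0,0,0.25,0.65,-0.38,-0.05,1],[0,0,0.25,0.65,-0.38,-0.05,1],[0,0,0.25,0.65,-0.38,-0.05,1],[0,0,0.25,0.65,-0.38,-0.05,1],[0,0,0.25,0.65,-0.38,-0.05,1]]]}}

```text
time_s: 1.08
ee_pos: [0.4314, -0.2225, 0.2308]
eef_rot: [-3.141, -0.001, -0.038]
force: [0.1, 0.8, 0.3]
grip_width: 0.0305
```

Run:
```python
from h import *
st()
for t in (0,.6): print(row([.66,.055,.22],-.045,t))
```

```text
t1.08 p [ 0.4314 -0.2225  0.2308] z [ 0.001  0.001 -1.   ] x [ 0.999 -0.038  0.001] F [0.11 0.77 0.29] w 0.0305 q [-5.520e-01  1.350e-01  1.662e+00  1.000e-03  1.344e+00  1.057e+00]
[-0.001, -0.001, 0.004, 0.436, -0.572, 0.022, 1.0]
[0.001, -0.383, 0.004, 0.436, -0.572, 0.022, 1.0]
```

Emit:
{"api": "servo_tool", "payload": {"moves": [[[0,-0.38,0,0.44,-0.57,0.02,1],[0,-0.38,0,0.44,-0.57,0.02,1],[0,-0.38,0,0.44,-0.57,0.02,1],[0,-0.38,0,0.44,-0.57,0.02,1],[0,-0.38,0,0.44,-0.57,0.02,1],[0,-0.38,0,0.44,-0.57,0.02,1],[0,-0.38,0,0.44,-0.57,0.02,1],[0,-0.38,0,0.44,-0.57,0.02,1],[0,-0.38,0,0.44,-0.57,0.02,1],[0,-0.38,0,0.44,-0.57,0.02,1],[0,-0.38,0,0.44,-0.57,0.02,1],[0,-0.38,0,0.44,-0.57,0.02,1]]]}}

```text
time_s: 2.08
ee_pos: [0.6621, 0.0534, 0.2203]
eef_rot: [-3.141, 0.597, -0.038]
force: [-0.4, -0.7, 0.8]
grip_width: 0.0005
```

Run:
```python
from h import *
st()
c=camera("scene");cv2.imwrite("pics/s2.png",c["color"][:,:,::-1])
```

```text
t2.08 p [0.6621 0.0534 0.2203] z [-0.562  0.022 -0.827] x [ 0.826 -0.031 -0.562] F [-0.38 -0.71  0.84] w 0.0005 q [0.013 1.038 0.425 0.039 2.275 1.638]
```

View pics/s2.png

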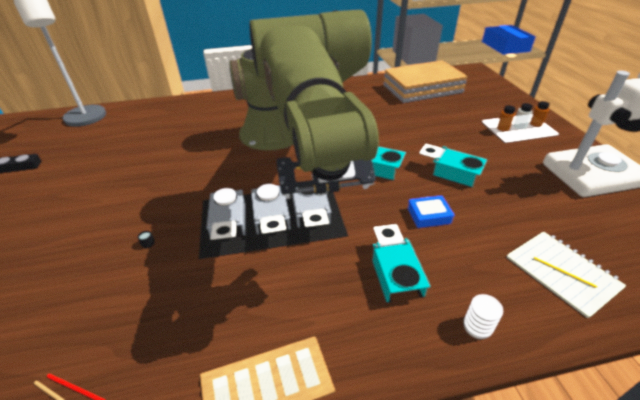

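Run:
```python
from h import *
print(row([.648,.056,.10],-.04,.6));print(row([.648,.056,.025],-.04,.6))
```

```text
[-0.0, -0.002, 0.001, 0.113, -0.005, 0.216, 1.0]
[-0.0, -0.002, 0.001, 0.197, -0.005, 0.34, 1.0]
```

Emit:
{"api": "servo_tool", "payload": {"moves": [[[0,0,0,0.04,-0.005,0.07,1],[0,0,0,0.08,-0.005,0.14,1],[0,0,0,0.113,-0.005,0.216,1],[0,0,0,0.14,-0.005,0.25,1],[0,0,0,0.16,-0.005,0.285,1],[0,0,0,0.18,-0.005,0.315,1],[0,0,0,0.197,-0.005,0.34,1],[0,0,0,0.197,-0.005,0.34,1],[0,0,0,0.197,-0.005,0.34,1]]]}}

```text
time_s: 2.88
ee_pos: [0.6479, 0.0553, 0.0256]
eef_rot: [-3.141, 0.597, -0.04]
force: [-0.1, -0.4, 0.6]
grip_width: 0.0003
```

Run:
```python
from h import *
st()
for n in("scene","top"):
    c=camera(n);cv2.imwrite(f"pics/{n}3.png",cv2.resize(c["color"][165:260,250:400] if n=="scene" else c["color"][150:290,250:460],None,fx=3.8,fy=3.8)[:,:,::-1])
print(row([.599,.056,.025],-.04,.6))
```

```text
t2.88 p [0.6479 0.0553 0.0256] z [-0.561  0.023 -0.827] x [ 0.827 -0.033 -0.562] F [-0.06 -0.36  0.61] w 0.0003 q [0.016 1.112 0.73  0.034 1.895 1.627]
[-0.0, -0.004, 0.0, -0.08, 0.003, 0.059, 1.0]
```

View pics/scene3.png

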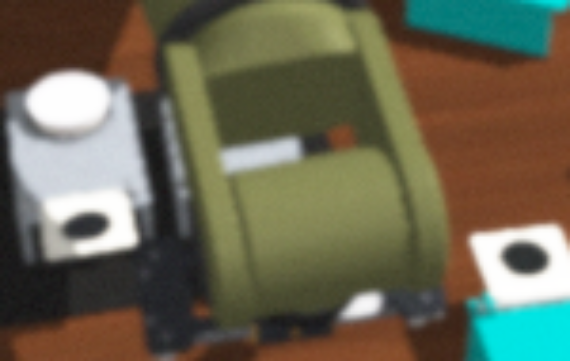

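View pics/top3.png

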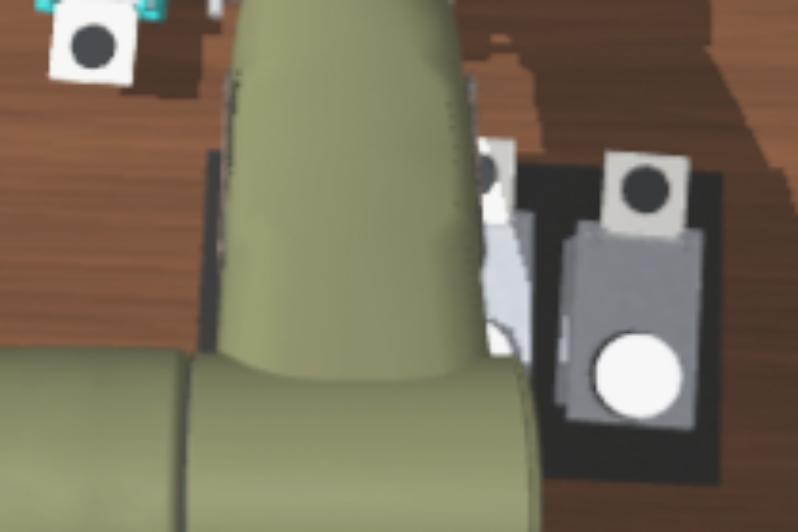

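Emit:
{"api": "servo_tool", "payload": {"moves": [[[0,0,0,-0.02,0.001,0.015,1],[0,0,0,-0.04,0.002,0.03,1],[0,0,0,-0.06,0.002,0.045,1],[0,0,0,-0.08,0.003,0.059,1],[0,0,0,-0.08,0.003,0.059,1]]]}}

```text
time_s: 3.4
ee_pos: [0.5984, 0.0561, 0.0265]
eef_rot: [-3.14, 0.593, -0.039]
force: [-0.9, -0.0, -0.3]
grip_width: 0.0001
```

```bash
cat >> h.py <<'E'
TH=.6; H=np.array([.5463,.062])
def tcp(phi,mode,s):
    """mode 'e': edge on face, s=dist of edge from inner corner; 'c': inner corner at radius s; 'o': outer corner"""
    d=np.array([np.cos(phi),np.sin(phi)]);n=np.array([np.sin(phi),-np.cos(phi)])
    X=np.array([np.cos(TH),-np.sin(TH)])
    if mode=='e': return H+.062*d+.002*n-s*np.array([np.sin(TH),np.cos(TH)])+.008*X
    if mode=='c': return H+s*d+.002*n+.008*X
    return H+s*d+.002*n-.008*X
def rows(l):
    for p,m,s in l:
        x,z=tcp(p,m,s); print(p,np.round([x,z],4),np.round(row([x,.058-.04*(x-.546),z],-.04,TH)[3:6],3))
E
python3 - <<'E'
from h import *
st()
rows([(0,'e',.034),(.15,'e',.032),(.3,'e',.028),(.45,'e',.024),(.6,'e',.020),(.75,'e',.016),(.9,'e',.012),(1.,'c',.052),(1.15,'c',.05)])
E
```

```text
t3.40 p [0.5984 0.0561 0.0265] z [-0.558  0.023 -0.829] x [ 0.829 -0.032 -0.559] F [-0.86 -0.02 -0.27] w 0.0001 q [0.018 0.977 0.983 0.034 1.774 1.625]
0 [0.5957 0.0274] [-0.005  0.     0.001]
0.15 [0.5964 0.0384] [-0.016  0.    -0.018]
0.3 [0.5969 0.0508] [-0.03   0.    -0.039]
0.45 [0.596  0.0628] [-0.044  0.    -0.058]
0.6 [0.5939 0.0743] [-0.061  0.    -0.074]
0.75 [0.5906 0.0851] [-0.078  0.    -0.089]
0.9 [0.5862 0.0949] [-0.097  0.    -0.1  ]
1.0 [0.5827 0.1002] [-0.108  0.    -0.105]
1.15 [0.5752 0.1023] [-0.123  0.    -0.1  ]
```

Emit:
{"api": "servo_tool", "payload": {"moves": [[[0,0,0,-0.005,0,0,1],[0,0,0,-0.01,0,-0.01,1],[0,0,0,-0.016,0,-0.018,1],[0,0,0,-0.023,0,-0.028,1],[0,0,0,-0.03,0,-0.039,1],[0,0,0,-0.037,0,-0.049,1],[0,0,0,-0.044,0,-0.058,1],[0,0,0,-0.052,0,-0.066,1],[0,0,0,-0.061,0,-0.074,1],[0,0,0,-0.061,0,-0.074,1]]]}}

```text
time_s: 4.23
ee_pos: [0.594, 0.0563, 0.0756]
eef_rot: [-3.14, 0.591, -0.039]
force: [-0.1, -0.3, -0.2]
grip_width: 0.0006
```

Run:
```python
from h import *
st()
rows([(.75,'e',.016),(.9,'e',.012),(1.,'c',.052),(1.15,'c',.05),(1.3,'c',.05),(1.45,'c',.05),(1.6,'c',.05),(1.75,'c',.05)])
for n in("scene","top"):
    c=camera(n);cv2.imwrite(f"pics/{n}4.png",cv2.resize(c["color"][165:260,250:400] if n=="scene" else c["color"][150:290,250:460],None,fx=3.8,fy=3.8)[:,:,::-1])
```

```text
t4.23 p [0.594  0.0563 0.0756] z [-0.557  0.023 -0.83 ] x [ 0.83  -0.032 -0.557] F [-0.15 -0.25 -0.24] w 0.0006 q [0.018 0.908 0.988 0.034 1.836 1.627]
0.75 [0.5906 0.0851] [-0.016  0.    -0.012]
0.9 [0.5862 0.0949] [-0.034  0.    -0.023]
1.0 [0.5827 0.1002] [-0.046  0.    -0.028]
1.15 [0.5752 0.1023] [-0.061  0.    -0.023]
1.3 [0.5682 0.1051] [-0.076  0.    -0.02 ]
1.45 [0.5609 0.1069] [-0.09   0.    -0.015]
1.6 [0.5534 0.1075] [-0.103  0.    -0.008]
1.75 [0.546 0.107] [-0.115  0.     0.001]
```

View pics/scene4.png

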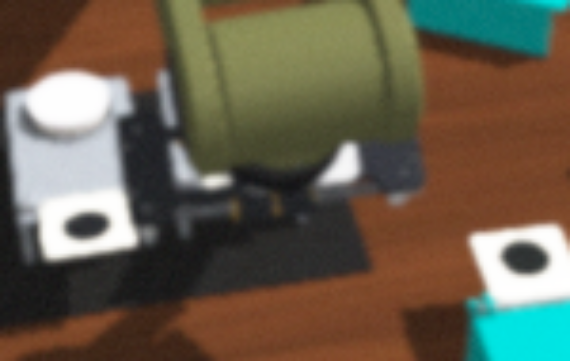

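Emit:
{"api": "servo_tool", "payload": {"moves": [[[0,0,0,-0.008,0,-0.006,1],[0,0,0,-0.016,0,-0.012,1],[0,0,0,-0.025,0,-0.018,1],[0,0,0,-0.034,0,-0.023,1],[0,0,0,-0.046,0,-0.028,1],[0,0,0,-0.061,0,-0.024,1],[0,0,0,-0.076,0,-0.02,1],[0,0,0,-0.09,0,-0.015,1],[0,0,0,-0.103,0,-0.008,1],[0,0,0,-0.115,0,0.001,1],[0,0,0,-0.115,0,0.001,1]]]}}

```text
time_s: 5.25
ee_pos: [0.5449, 0.0583, 0.1068]
eef_rot: [-3.14, 0.592, -0.039]
force: [0.1, -0.1, 0.8]
grip_width: 0.0001
```

Run:
```python
from h import *
st()
rows([(1.75,'c',.05),(1.9,'c',.05),(2.05,'c',.05),(2.2,'c',.05),(2.35,'c',.05),(2.5,'c',.05),(2.6,'o',.037),(2.75,'o',.04),(2.9,'o',.042),(3.05,'o',.044),(3.14,'o',.045)])
for n in("scene","top"):
    c=camera(n);cv2.imwrite(f"pics/{n}5.png",cv2.resize(c["color"][165:260,250:400] if n=="scene" else c["color"][150:290,250:460],None,fx=3.8,fy=3.8)[:,:,::-1])
```

```text
t5.25 p [0.5449 0.0583 0.1068] z [-0.558  0.023 -0.83 ] x [ 0.829 -0.032 -0.558] F [ 0.14 -0.11  0.77] w 0.0001 q [0.022 0.762 1.171 0.036 1.8   1.63 ]
1.75 [0.546 0.107] [ 0.001  0.    -0.002]
1.9 [0.5386 0.1054] [-0.009  0.     0.009]
2.05 [0.5316 0.1028] [-0.018  0.     0.022]
2.2 [0.5251 0.0991] [-0.024  0.     0.035]
2.35 [0.5192 0.0945] [-0.029  0.     0.049]
2.5 [0.514 0.089] [-0.031  0.     0.064]
2.6 [0.509  0.0873] [-0.038  0.     0.072]
2.75 [0.5035 0.0836] [-0.043  0.     0.085]
2.9 [0.4994 0.0785] [-0.044  0.     0.098]
3.05 [0.4961 0.0725] [-0.043  0.     0.111]
3.14 [0.4947 0.0686] [-0.041  0.     0.119]
```

View pics/scene5.png

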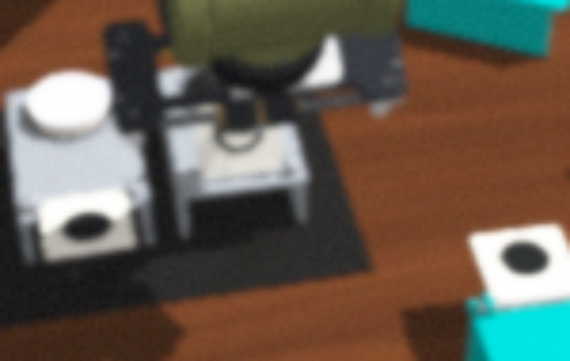

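View pics/top5.png

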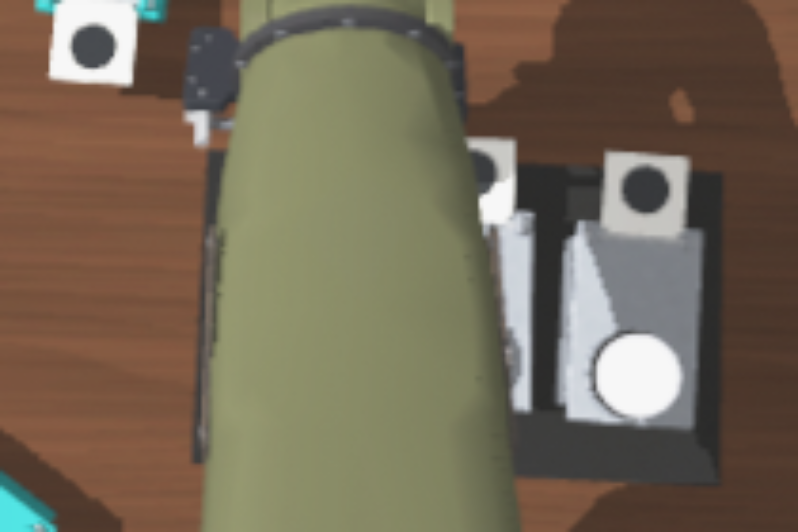

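The tag now stands upright: its ring side shows at about (240,140) in the scene crop, with the fingertip in front of it. I'll keep following the arc down.

Emit:
{"api": "servo_tool", "payload": {"moves": [[[0,0,0,-0.009,0,0.009,1],[0,0,0,-0.018,0,0.022,1],[0,0,0,-0.024,0,0.035,1],[0,0,0,-0.029,0,0.049,1],[0,0,0,-0.033,0,0.064,1],[0,0,0,-0.038,0,0.072,1],[0,0,0,-0.043,0,0.085,1],[0,0,0,-0.044,0,0.098,1],[0,0,0,-0.043,0,0.111,1],[0,0,0,-0.043,0,0.111,1]]]}}

```text
time_s: 6.18
ee_pos: [0.4961, 0.0602, 0.0715]
eef_rot: [-3.141, 0.594, -0.039]
force: [0.1, -0.3, 0.1]
grip_width: 0.0003
```

Run:
```python
from h import *
st()
c=camera("scene");cv2.imwrite(f"pics/s6.png",cv2.resize(c["color"][165:260,250:400],None,fx=4,fy=4)[:,:,::-1])
rows([(3.14,'o',.045)])
print(row([.495,.06,.066],-.04,.6))
```

```text
t6.18 p [0.4961 0.0602 0.0715] z [-0.559  0.023 -0.829] x [ 0.828 -0.032 -0.56 ] F [ 0.08 -0.26  0.08] w 0.0003 q [0.027 0.704 1.363 0.038 1.668 1.629]
3.14 [0.4947 0.0686] [0.001 0.    0.008]
[-0.0, -0.004, 0.001, 0.004, 0.0, 0.012, 1.0]
```

View pics/s6.png

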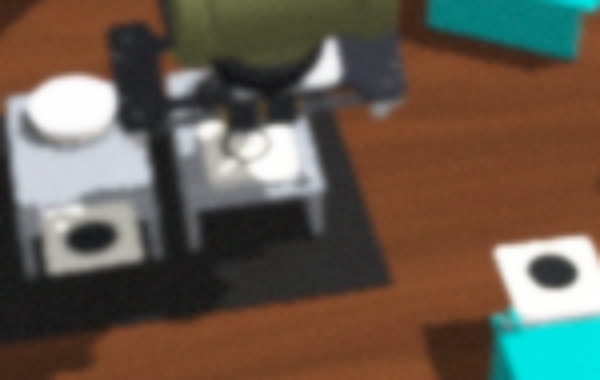

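Emit:
{"api": "servo_tool", "payload": {"moves": [[[0,0,0,0.001,0,0.003,1],[0,0,0,0.001,0,0.005,1],[0,0,0,0.002,0,0.007,1],[0,0,0,0.002,0,0.007,1]]]}}

```text
time_s: 6.57
ee_pos: [0.4957, 0.0602, 0.0687]
eef_rot: [-3.14, 0.593, -0.039]
force: [0.8, -0.6, 2.8]
grip_width: 0.0005
```

```bash
python3 -c "
from h import *
st();print(row([.495,.06,.0675],-.04,.6))"
```

```text
t6.57 p [0.4957 0.0602 0.0687] z [-0.558  0.023 -0.829] x [ 0.829 -0.032 -0.559] F [ 0.82 -0.58  2.79] w 0.0005 q [0.027 0.706 1.366 0.038 1.661 1.629]
[-0.0, -0.005, 0.001, 0.0, 0.0, 0.003, 1.0]
```

Emit:
{"api": "servo_tool", "payload": {"moves": [[[0,0,0,0.001,0,0.0015,1],[0,0,0,0.001,0,0.0015,1]]]}}

```text
time_s: 6.73
ee_pos: [0.4958, 0.0602, 0.0683]
eef_rot: [-3.14, 0.593, -0.039]
force: [0.8, 0.1, 7.6]
grip_width: 0.0003
```

```bash
python3 -c "
from h import *
st();print(row([.495,.06,.2],-.04,.6));print(row([.45,-.25,.25],-.04,.6))"
```

```text
t6.73 p [0.4958 0.0602 0.0683] z [-0.558  0.023 -0.829] x [ 0.829 -0.032 -0.559] F [0.84 0.09 7.59] w 0.0003 q [0.027 0.707 1.366 0.038 1.661 1.629]
[-0.0, -0.005, 0.001, -0.149, 0.0, -0.218, 1.0]
[-0.0, -0.005, 0.001, -0.259, 0.623, -0.265, 1.0]
```

Firm stop at 7.6 N, so the tag is on the deck. Lifting straight up, then clear to the side.

Emit:
{"api": "servo_tool", "payload": {"moves": [[[0,0,0,-0.02,0,-0.03,1],[0,0,0,-0.06,0,-0.088,1],[0,0,0,-0.11,0,-0.16,1],[0,0,0,-0.149,0,-0.218,1],[0,0,0,-0.18,0.06,-0.24,1],[0,0,0,-0.259,0.62,-0.265,1],[0,0,0,-0.259,0.62,-0.265,1],[0,0,0,-0.259,0.62,-0.265,1],[0,0,0,-0.259,0.62,-0.265,1],[0,0,0,-0.259,0.62,-0.265,1],[0,0,0,-0.259,0.62,-0.265,1],[0,0,0,-0.259,0.62,-0.265,1]]]}}

```text
time_s: 7.73
ee_pos: [0.4493, -0.2512, 0.2505]
eef_rot: [-3.141, 0.593, -0.04]
force: [-1.2, 1.1, 0.3]
grip_width: 0.0006
```

Emit:
{"api": "servo_tool", "payload": {"moves": [[[0,0,0,-0.1,0.3,-0.05,1],[0,0,0,-0.1,0.3,-0.05,1],[0,0,0,-0.1,0.3,-0.05,1],[0,0,0,-0.1,0.3,-0.05,1],[0,0,0,-0.1,0.3,-0.05,1],[0,0,0,-0.1,0.3,-0.05,1],[0,0,0,-0.1,0.3,-0.05,1]]]}}

```text
time_s: 8.32
ee_pos: [0.4158, -0.3995, 0.2985]
eef_rot: [-3.14, 0.593, -0.04]
force: [-0.7, 0.1, -0.1]
grip_width: 0.0006
```

Run:
```python
from h import *
st()
for n in("scene","top"):
    c=camera(n);k=c["color"][165:260,190:355] if n=="scene" else c["color"][175:285,295:450]
    cv2.imwrite(f"pics/{n}7.png",cv2.resize(k,None,fx=4.8,fy=4.8,interpolation=cv2.INTER_CUBIC)[:,:,::-1])
a=cv2.imread("pics/top0.png")[170:290,190:510].astype(int);b=c["color"][170:290,190:510,::-1].astype(int)
cv2.imwrite("pics/cmp.png",cv2.resize(np.vstack([a,b,np.clip(abs(a-b)*2,0,255)]).astype(np.uint8),None,fx=1.6,fy=1.6))
```

```text
t8.32 p [ 0.4158 -0.3995  0.2985] z [-0.558  0.024 -0.829] x [ 0.829 -0.033 -0.559] F [-0.65  0.12 -0.12] w 0.0006 q [-0.674  0.627  0.945 -0.378  2.037  0.847]
```

View pics/scene7.png

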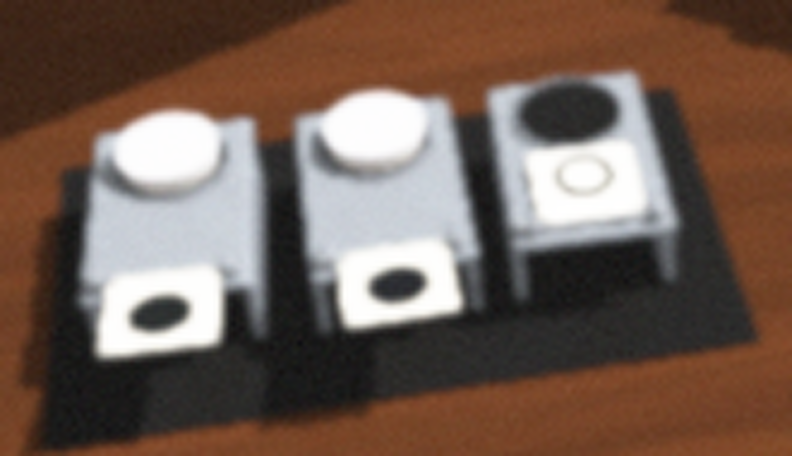

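View pics/top7.png

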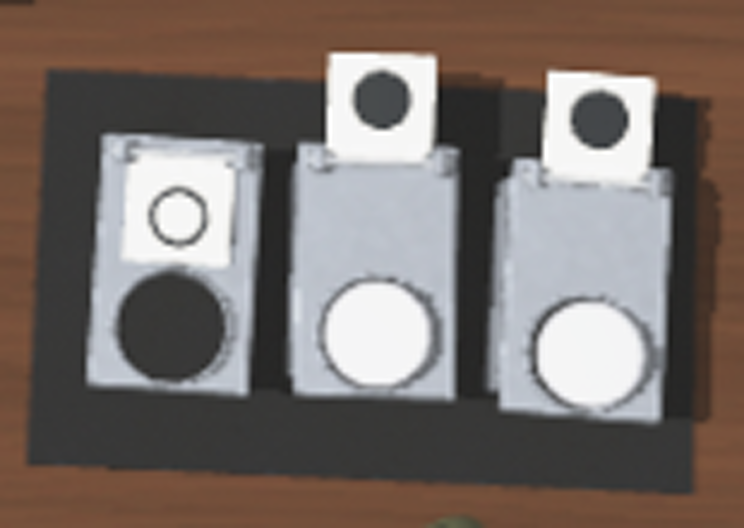

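View pics/cmp.png

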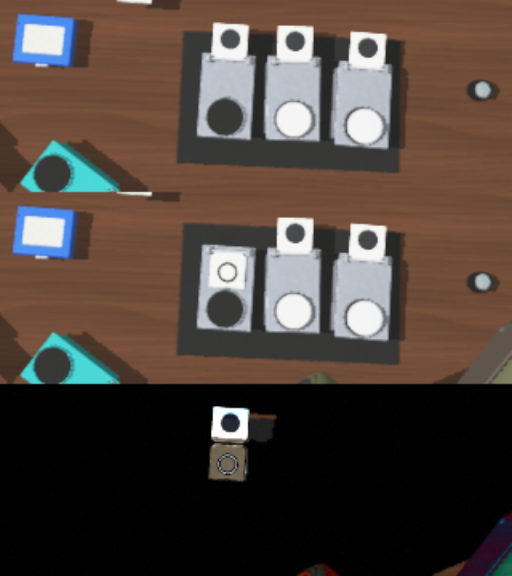

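The tag lies flat with its ring side up, and the before/after difference shows no other change. Handing in.

```bash
python3 -c "
from station import hand_in
print(hand_in())"
```

```text
the job is handed in; nothing more can be done
None
```

The empty holder was the left one in the row as seen from the robot. With the closed fingertips tilted about 34° back towards the robot, I hooked under its tag's free edge, swung the tag over the hinge and pressed it onto the deck. It came to a firm stop at about 7.6 N.

After backing the arm off, both cameras showed the tag flat on the deck with its ring side up. The before/after top view showed a change only at that tag and its shadow, and where the arm itself was in view. The holders, the other two tags, the dishes, the slide box and the loupe had not visibly moved. I handed in at about 8.4 s of the 45 s allowed. No check failed or disagreed, although the arm hid the tag from both cameras for the first part of the lift.

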